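# Raise the test bay barrier and push the adaptor brick home

## Robot

A 6-joint arm with a two-finger parallel gripper is mounted at the origin on the work surface; the furniture and walls round the work are solid. World frame = base frame: x ahead of the robot, y to its left, z up, the work surface at z = 0. Lengths are in m, angles in degrees, forces in N, time in s.
With the tool pointing down it reaches from about 0.25 to 0.725 m from the base axis. Payload 9.7 kg.
Tool frame: the origin (TCP) lies between the finger pads; the fingertips stand 19 mm ahead of it and the grasp point (between the pads) is the TCP; z points along the fingers, y is the line along which they close (so a half turn about z gives the same grasp; the last joint's range is limited). The gripper opens to 85 mm and grips with 20 to 120 N. Pads are 22 mm wide; open, the fingers measure 114 mm over their backs; the gripper's body (76 mm by 85 mm) begins 54 mm behind the grasp point. The pads swing forward as they close: fully open they stand 13 mm farther back than shut.
Start: joints at [75.287, 4.979, 10.078, 95.1, 0, 90], TCP at [0.14, 0.532, 0.25] pointing down, gripper open.
Joint ranges: [-179.16, 179.16], [-48.56, 103.87], [-65.8, 70.77], [-126.05, 130.52], [-82.76, 87.17], [-180, 180]. Speed limits (degrees/s): [127.2, 127.2, 147.25, 180, 180, 180].

## Interface

Orientations are given as [roll, pitch, yaw] about the fixed x, y, z axes, in that order (R = Rz(yaw) Ry(pitch) Rx(roll)).
In Python, from workcell import telemetry, camera, calibration, workorder gives the robot as it stands.
- The arm moves only by the tool play_rows, never from a script. Its argument "increments" is a list of rows, each a list of 3 entries, a list of its own where there are three numbers: the shift along the tool's x, y, z in mm, then the turn, a rotation vector about the tool's x, y, z in degrees, then the closure, from 0 (fully open) to 1 (shut). In form: [[[x, y, z], [ax, ay, az], jaw], ...]. A call has 1 to 20 rows; each row is the pose to reach, as a shift and turn from the pose commanded when the call began, along the tool's axes at that moment; what a row does not reach only later rows make up. A row lasts 1/10 s, in which the tool goes at most 50 mm and 8.59 degrees, less where a joint would pass 70% of its speed; a pose out of reach is approached as far as the arm can. A call with a gripper value outside its range is refused whole. The fingers move at their own pace and stop on an object; "grip_force" is the grip in N (left out, the last holds). Time passes only in rows, so rows that repeat a pose let the fingers close. It gives the time, the measured TCP pose, the force, the opening and the grip force at its end, in the units of the state.
- telemetry.get_obs(): the state, without advancing time (a new reading comes with each control period).
- camera(name): name is "side" or "top" or "wrist"; returns (picture, depth): 420x560x3 uint8, red, green, blue; 420x560 float32, m along the optical axis (not along the pixel's ray), 0 where there is no reading.
- calibration(name): a dict with "vertical_fov" (degrees; the focal length in pixels is half the picture's height over the tangent of half this angle, whatever the lens; pixels are square), "cx", "cy" (the principal point, pixels), "rvec" (rotation vector, rad) and "tvec" (3), from world to camera coordinates, as OpenCV has them; the wrist camera has in their place "hand_eye" (4x4, takes a point from camera to tool coordinates, whose origin is the TCP and whose axes are the flange's). Camera axes: x right, y down, z forward; pixel columns grow to the right and rows downward; lengths in m; the calibration is good to about 2 mm. A picture is of the moment at which its call begins: read the wrist's pose just before it. calibration takes no time and is no camera call.
- workorder.job_done(): hands the job in; it is judged then, once.
The state is a dict: "time": time; "q": joint angles; "qd": joint speeds; "joint_efforts": joint torques, N m; "ee_pos": TCP position; "tcp_rot": TCP orientation; "wrist_force": force on the tool from outside, world axes, zero at the start; "torque": the same for the moment, N m; "opening": finger opening in m; "grasp_force": force on a finger pad.
Only numpy, scipy, OpenCV 4.12 (cv2) and the standard library are available. Lean on these libraries where they do the work, as an engineer would, in place of code of your own. Each camera call takes 0.05 s, during which the arm holds its last target. There are 200 camera calls.

## Task

Push the handle end of the counterweighted barrier arm up past its balance point, so that it tips over and stays raised by itself, then push the black adaptor brick along its lane until it is fully home against the stop block. Only push with the fingers: do not lift or tip the brick. Leave the things standing around where they are, and finish clear of everything with the barrier still up.

Things in the scene. Friction and masses are not known exactly. Their poses are not given: they have to be found in the camera images.
- bay: Fixed test bay, base plate 150 x 262 x 8 mm (x -45 to 105, y -72 to 190 mm). Origin at table height on the lane's centre line, under the barrier arm. z up; x points from the handle's side to the hinge posts; y runs along the lane to its open end, where the brick waits. Lane floor 8 mm above the table; two rails 61 mm apart inside, 7 mm thick, tops 18 mm above the table.
- bay_stop (a point): Middle of the stop block's face (bay x 0, y -40 mm, 26 mm above the table), axes as the bay's. The grey stop block, 76 x 18 mm, top 44 mm above the table, closes the lane at its -y end.
- barrier (a joint): Barrier arm angle, rad: 0 = down, level across the lane; grows as the handle end rises; stop at 1.7, just past upright, leaning toward the bay's +x. Free, gravity loaded, counterweighted: let go below the balance point (about 0.86) it falls shut; above it, it tips over by itself and rests at the stop within about 2 s. Raising it needs 0.5 to 3 N up at the handle.
- barrier_handle (a point): Centre of the handle: black round bar, 12 mm thick, 90 mm long, parallel to the lane, at the arm's free end, 145 mm from the hinge axis. Barrier down: 88 mm above the table, at bay x = -75 mm, free air below it and 30 mm clear of the base plate's edge. Raised: about 232 mm above the table, over the posts. The arm from its middle to the hinge is a 14 x 14 mm tube.
- barrier_hinge (a point): Point on the hinge axis (bay x 70, y 0 mm, 88 mm above the table), axes as the bay's; the hinge axis is parallel to the bay's y. The handle moves on a circle of 145 mm about it, up and then toward the bay's +x. Two grey posts 100 mm tall stand here (bay x 55 to 85, y -21 to 21 mm). A steel counterweight roll, 40 x 40 mm, sits beyond the hinge.
- barrier_gate (a point): Middle of the lower edge of the gate plate, 40 mm wide, 6 mm thick, that hangs from the arm into the lane and stops the brick while the barrier is down (then 22 mm above the table, bay x 0, y 0). Raised, the plate sticks out level about 150 to 180 mm above the table, to bay x = 12 mm.
- bay_home (a point): Where the brick's origin is when fully home against the stop: on the lane floor, 8 mm above the table, 17.5 mm on the open (+y) side of the bay's origin. Axes as the bay's.
- brick: Black power adaptor brick, 55 x 115 x 34 mm, about 0.25 to 0.47 kg, loose between the rails, its long side (its y) along the lane. Origin at the centre of its underside; its top is 42 mm above the table, its rear end 57.5 mm from the origin toward the bay's +y. At the start its front end is 25 to 55 mm from the gate plate. Pushed on its rear end it slides toward the bay's -y.
- reel: Reel of solder standing on its flange, blue flanges, 64 mm in diameter, 43 mm tall, loose; origin at the centre of its underside. Bystander.
- tin: Small yellowish flux tin, 48 mm in diameter, 22 mm tall, loose; origin at the centre of its underside. Bystander.
- terminal: Blue terminal block, 16 x 46 x 16 mm, loose; origin at the centre of its underside. Bystander.
- cup: White spotted mug, 82 x 114 mm with its handle, 91 mm tall, loose; origin at the centre of its underside. Bystander.

How it is judged:
By the outcome, as a careful person would: the job done as asked, in the order asked, and still so for the second after the job is handed in, with the robot touching nothing.
It also fails if it takes over 45 s, if anything falls off the work surface, if the arm or the gripper's body presses on something with over 40 N, if the wrist force passes 120 N, or if a joint passes its speed limit or range.

## Working session

There is one attempt and no reset: what is moved stays moved. The work goes in short steps, Python scripts to look and compute and a tool call to move; the robot and the scene stay as the last step left them, time stands still between calls to the robot, and variables do not carry over. Pictures are saved under pics/ and viewed, at most 10 in all, crops included, and the job is handed in when it is done.

Besides the shell and the picture viewer there is one more tool, called after "Request:" as name(argument=value, ...), one argument or row to a line, values as JSON. play_rows: Moves the arm, as the interface text tells. Its arguments: {"type":"object","properties":{"increments":{"type":"array"},"grip_force":{"type":"number"}},"required":["increments"]}

```bash
mkdir -p pics
cat > h.py <<'E'
import numpy as np,cv2
from workcell import telemetry,camera,calibration
def cam(n,save=None):
    im,d=camera(n)
    if save: cv2.imwrite('pics/'+save,im[:,:,::-1]); np.save('pics/'+save+'.npy',d)
    return im,d
def world(n,d,pts):
    c=calibration(n); f=210/np.tan(np.radians(c['vertical_fov'])/2)
    R=cv2.Rodrigues(np.array(c['rvec'],float))[0]; t=np.array(c['tvec'],float).ravel()
    o=[]
    for u,v in pts:
        z=d[int(v),int(u)]; o.append(R.T@(np.array([(u-c['cx'])/f*z,(v-c['cy'])/f*z,z])-t))
    return np.array(o)
E
python3 - <<'E'
from h import *
a,d=cam('top','top.png'); cam('side','side.png')
print(calibration('top'),calibration('side')); o=telemetry.get_obs(); print(o)
E
```

```text
{'vertical_fov': 47.11718553732646, 'cx': 290.2287361143666, 'cy': 214.32559166586105, 'rvec': array([ 2.15483363, -2.16270942,  0.15146006]), 'tvec': array([0.14910485, 0.51006917, 1.19737208])} {'vertical_fov': 48.541678730361625, 'cx': 271.17419541179333, 'cy': 215.74129292465477, 'rvec': array([ 0.18589392, -2.59664025,  1.64485213]), 'tvec': array([0.48964841, 0.01567016, 1.53554691])}
{'time': 0.1, 'q': array([ 7.52857055e+01,  5.00865725e+00,  1.00387080e+01,  9.50988597e+01,
       -5.93504679e-04,  9.00002190e+01]), 'qd': array([-0.08866065, -0.04426523,  0.14743155,  0.05009496,  0.0436211 ,
       -0.04227183]), 'joint_efforts': array([-8.28260490e-04, -5.21559834e+01,  4.65653336e+01,  1.60389533e-02,
       -1.08534589e-04,  5.14932438e-06]), 'ee_pos': array([0.13965691, 0.53178904, 0.24964459]), 'tcp_rot': array([-1.79931191e+02,  5.93767225e-04,  1.65285487e+02]), 'wrist_force': array([-0.54563901, -0.53960369, -0.46150338]), 'torque': array([-0.06233087, -0.03283514, -0.05666844]), 'grasp_force': 0.0, 'opening': 0.08531854510588857}
```

View pics/top.png

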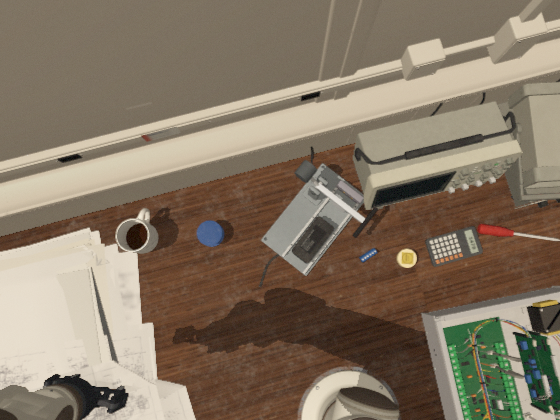

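View pics/side.png

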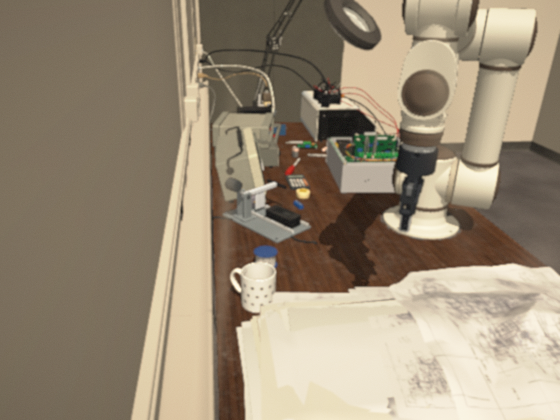

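The top view shows the bay at about (315,220), brick at (318,240), handle at about (365,222) near the scope at (400,190). The robot base is at (350,400), the mug at (135,235), the reel at (210,233), the terminal at (369,256) and the tin at (407,258).

Run:
```python
from h import *
im=cv2.imread('pics/top.png'); d=np.load('pics/top.png.npy')
c=im[145:285,240:425]; cv2.imwrite('pics/c1.png',cv2.resize(c,None,fx=4.3,fy=4.3,interpolation=cv2.INTER_CUBIC))
P=[(262,240),(306,273),(318,240),(365,222),(340,195),(369,256),(407,258),(210,233),(350,225),(306,172),(400,150),(362,205),(380,205)]
for p,w in zip(P,world('top',d,P)): print(p,w.round(3))
```

```text
(262, 240) [0.447 0.22  0.007]
(306, 273) [0.362 0.107 0.005]
(318, 240) [0.444 0.078 0.041]
(365, 222) [ 0.483 -0.034  0.093]
(340, 195) [0.564 0.016 0.009]
(369, 256) [ 0.404 -0.055  0.015]
(407, 258) [ 0.399 -0.151  0.018]
(210, 233) [0.462 0.349 0.044]
(350, 225) [ 0.487 -0.01  -0.004]
(306, 172) [0.594 0.111 0.152]
(400, 150) [ 0.642 -0.106  0.17 ]
(362, 205) [ 0.539 -0.042 -0.002]
(380, 205) [ 0.529 -0.077  0.065]
```

View pics/c1.png

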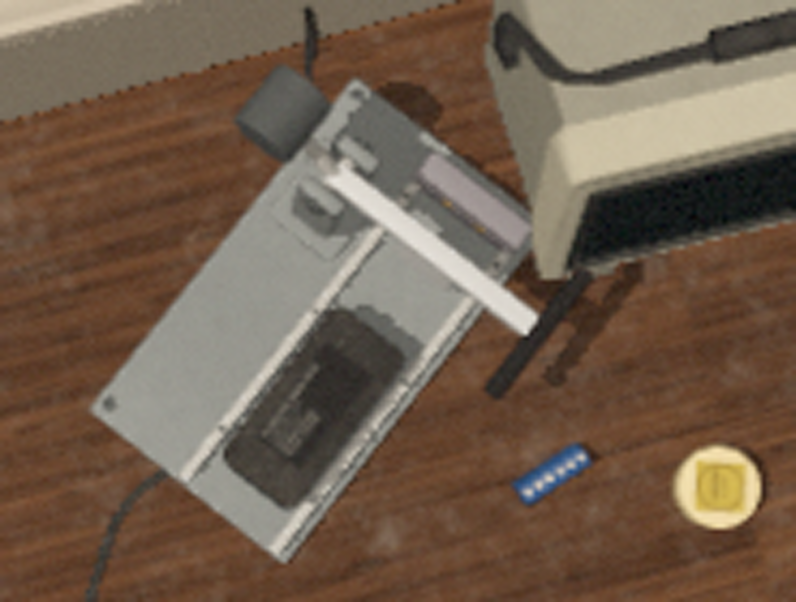

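```bash
cat >> h.py <<'E'
def ray(n,u,v,h):
    c=calibration(n); f=210/np.tan(np.radians(c['vertical_fov'])/2)
    R=cv2.Rodrigues(np.array(c['rvec'],float))[0]; t=np.array(c['tvec'],float).ravel()
    o=-R.T@t; r=R.T@np.array([(u-c['cx'])/f,(v-c['cy'])/f,1]); return o+r*(h-o[2])/r[2]
E
python3 - <<'E'
from h import *
d=np.load('pics/top.png.npy')
g=lambda u,v,h:ray('top',240+u/4.3-.4,145+v/4.3-.4,h)
W=np.array([g(95,408,.008),g(283,558,.008),g(358,82,.008),g(535,235,.008)])[:,:2]
B=np.array([[.105,.19],[-.045,.19],[.105,-.072],[-.045,-.072]])
wc,bc=W.mean(0),B.mean(0); U,S,V=np.linalg.svd((B-bc).T@(W-wc)); R=(U@V).T; t=wc-R@bc
print(W,np.degrees(np.arctan2(R[1,0],R[0,0])),np.linalg.det(R),t); print((B@R.T+t-W).round(4))
inv=lambda p:(R.T@(np.array(p[:2])-t)).round(4)
print('handle near end',inv(g(495,390,.094)),'tip near arm',inv(g(535,325,.095)), 'hidden',inv(g(580,275,.094)))
for q in [(228,450),(290,505),(335,310),(408,362)]: print('brick',inv(g(*q,.042)))
for q in [(516,490),(530,505),(592,460),(580,445)]: print('term',inv(g(*q,.016)),g(*q,.016).round(3))
print('tin',inv(g(718,487,.022)))
# scope points
H=np.array([[*w,u,v] for u in range(345,400,3) for v in range(150,225,3) for w in world('top',d,[(u,v)]) if d[v,u]>0])
s=H[(H[:,2]>.11)]
b=np.c_[(s[:,:2]-t)@R,s[:,2]]; i=np.argsort(b[:,0])
print(b[i[:10]].round(3)); i=np.argsort(-b[:,1]);print(b[i[:8]].round(3)); i=np.argsort(s[:,0]); print(s[i[:6]].round(3)); i=np.argsort(-s[:,1]);print(s[i[:6]].round(3))
for h in (0,.26):
  print([g(*q,h).round(3) for q in[(545,278),(495,40),(570,190)]])
for n,p in dict(handle=(-.075,0),rear=(0,.19),home_rear=(0,.075)).items(): print(n,R@p+t)
E
```

```text
[[ 0.44843035  0.22106043]
 [ 0.35844586  0.10872026]
 [ 0.64858243  0.06017239]
 [ 0.55305896 -0.04648927]] 50.927097915052826 0.9999999999999998 [0.52902447 0.0253874 ]
[[-0.0007  0.0056]
 [-0.0053  0.0015]
 [ 0.0025  0.0013]
 [ 0.0035 -0.0084]]
handle near end [-0.0748  0.0398] tip near arm [-0.0698 -0.0033] hidden [-0.0722 -0.042 ]
brick [0.0222 0.1572]
brick [-0.0259  0.1595]
brick [0.0247 0.0534]
brick [-0.0278  0.0506]
term [-0.1257  0.0667] [ 0.398 -0.03   0.016]
term [-0.1376  0.0685] [ 0.389 -0.038  0.016]
term [-0.1501  0.0241] [ 0.416 -0.076  0.016]
term [-0.1391  0.0215] [ 0.425 -0.069  0.016]
tin [-0.2175 -0.0092]
[[-0.092 -0.103  0.124]
 [-0.086 -0.105  0.139]
 [-0.086 -0.098  0.127]
 [-0.086 -0.091  0.114]
 [-0.08  -0.098  0.146]
 [-0.08  -0.093  0.131]
 [-0.08  -0.086  0.117]
 [-0.08  -0.1    0.173]
 [-0.075 -0.104  0.18 ]
 [-0.075 -0.097  0.171]]
[[-0.045 -0.048  0.12 ]
 [-0.04  -0.05   0.133]
 [-0.051 -0.051  0.124]
 [-0.046 -0.053  0.139]
 [-0.036 -0.054  0.142]
 [-0.056 -0.054  0.132]
 [-0.036 -0.055  0.179]
 [-0.041 -0.055  0.156]]
[[ 5.36e-01 -5.20e-02  1.32e-0
[... 200 characters left out ...]
-02  1.10e-01  3.81e+02  1.98e+02]
 [ 5.41e-01 -5.00e-02  1.41e-01  3.75e+02  1.95e+02]]
[[ 6.41e-01 -6.00e-03  1.73e-01  3.57e+02  1.50e+02]
 [ 6.42e-01 -1.00e-02  1.44e-01  3.57e+02  1.53e+02]
 [ 6.35e-01 -1.00e-02  1.42e-01  3.57e+02  1.56e+02]
 [ 6.30e-01 -1.20e-02  1.32e-01  3.57e+02  1.59e+02]
 [ 6.33e-01 -1.20e-02  1.78e-01  3.60e+02  1.53e+02]
 [ 6.40e-01 -1.20e-02  1.78e-01  3.60e+02  1.50e+02]]
[array([ 0.528, -0.053,  0.   ]), array([ 0.677, -0.026,  0.   ]), array([ 0.582, -0.07 ,  0.   ])]
[array([ 0.491, -0.009,  0.26 ]), array([0.609, 0.013, 0.26 ]), array([ 0.534, -0.022,  0.26 ])]
handle [ 0.48175132 -0.03283845]
rear [0.381519   0.14514605]
home_rear [0.47079863 0.07266055]
```

Bay pose: origin (0.529,0.025), yaw about 51°; handle, brick and lane agree with it to about 5 mm. I'll put closed fingers under the free +y half of the handle, tool pitched 45° along bay +x, staying clear of the scope.

```bash
cat >> h.py <<'E'
from scipy.spatial.transform import Rotation as Ro
A=np.radians(50.9); T=np.array([.529,.0255])
bx=np.array([np.cos(A),np.sin(A),0]); by=np.array([-np.sin(A),np.cos(A),0])
def bay(x,y,z): return np.array([*T,0])+bx*x/1e3+by*y/1e3+np.array([0,0,z/1e3])
def tobay(p): p=np.array(p)-[*T,0]; return np.array([p@bx,p@by,p[2]])*1e3
zt=(bx-[0,0,1])/2**.5
LIFT=np.c_[np.cross(by,zt),by,zt]
def go(p,R):
    o=telemetry.get_obs(); R0=Ro.from_euler('xyz',o['tcp_rot'],degrees=True)
    print('shift',(R0.inv().apply(p-o['ee_pos'])*1e3).round(1),'turn',(R0.inv()*Ro.from_matrix(R)).as_rotvec(degrees=True).round(2),'bay',tobay(o['ee_pos']).round(1),'q',o['q'].round(1),'t',o['time'],o['wrist_force'].round(1))
E
python3 -c "
from h import *
go(bay(-156,38,250),LIFT)"
```

```text
shift [-4.062e+02 -5.172e+02  3.000e-01] turn [-25.76 -39.91 -62.04] bay [147.4 621.5 249.6] q [75.3  5.  10.  95.1 -0.  90. ] t 0.1 [-0.5 -0.5 -0.5]
```

Request:
play_rows(
  increments=[
    [[-406, -517, 0], [-25.8, -39.9, -62], 1],
    [[-406, -517, 0], [-25.8, -39.9, -62], 1],
    [[-406, -517, 0], [-25.8, -39.9, -62], 1],
    [[-406, -517, 0], [-25.8, -39.9, -62], 1],
    [[-406, -517, 0], [-25.8, -39.9, -62], 1],
    [[-406, -517, 0], [-25.8, -39.9, -62], 1],
    [[-406, -517, 0], [-25.8, -39.9, -62], 1],
    [[-406, -517, 0], [-25.8, -39.9, -62], 1],
    [[-406, -517, 0], [-25.8, -39.9, -62], 1],
    [[-406, -517, 0], [-25.8, -39.9, -62], 1],
    [[-406, -517, 0], [-25.8, -39.9, -62], 1],
    [[-406, -517, 0], [-25.8, -39.9, -62], 1],
    [[-406, -517, 0], [-25.8, -39.9, -62], 1],
    [[-406, -517, 0], [-25.8, -39.9, -62], 1],
    [[-406, -517, 0], [-25.8, -39.9, -62], 1],
    [[-406, -517, 0], [-25.8, -39.9, -62], 1],
    [[-406, -517, 0], [-25.8, -39.9, -62], 1],
    [[-406, -517, 0], [-25.8, -39.9, -62], 1],
  ],
)

```text
time: 1.9
ee_pos: [0.4016, -0.0748, 0.2484]
tcp_rot: [179.6, 45.0, -129.7]
wrist_force: [-0.8, 0.5, -0.7]
opening: 0.0
grasp_force: 0.0
```

```bash
python3 -c "
from h import *
go(bay(-156,38,123),LIFT)"
```

```text
shift [87.2  1.7 90.2] turn [ 0.03  0.04 -0.41] bay [-158.2   35.6  248.4] q [-38.  -22.8 -23.1  88.6  45.  -88. ] t 1.9 [-0.8  0.5 -0.7]
```

Request:
play_rows(
  increments=[
    [[30, 2, 30], [0, 0, 0], 1],
    [[60, 2, 60], [0, 0, 0], 1],
    [[87, 2, 90], [0, 0, 0], 1],
    [[87, 2, 90], [0, 0, 0], 1],
    [[87, 2, 90], [0, 0, 0], 1],
  ],
)

```text
time: 2.4
ee_pos: [0.4007, -0.0675, 0.1261]
tcp_rot: [179.9, 45.1, -129.2]
wrist_force: [0.1, -0.2, 1.2]
opening: -0.0001
grasp_force: 0.0
```

Run:
```python
from h import *
go(bay(-92,38,60),LIFT)
w,d=cam('wrist'); t,_=cam('top'); s,_=cam('side')
t=cv2.resize(t[130:290,240:430],(475,400)); s=cv2.resize(s[110:250,190:340],(325,303))
o=np.zeros((600,800,3),np.uint8); o[:400,:475]=t; o[:303,475:]=s; o[340:600,475:800]=cv2.resize(w,(325,260))
cv2.imwrite('pics/m1.png',o[:,:,::-1])
```

```text
shift [ 3.7 -3.1 89.9] turn [ 0.09  0.1  -0.05] bay [-153.1   40.9  126.1] q [-37.2 -22.8 -36.7  74.3  45.1 -87.3] t 2.4 [ 0.1 -0.2  1.2]
```

View pics/m1.png

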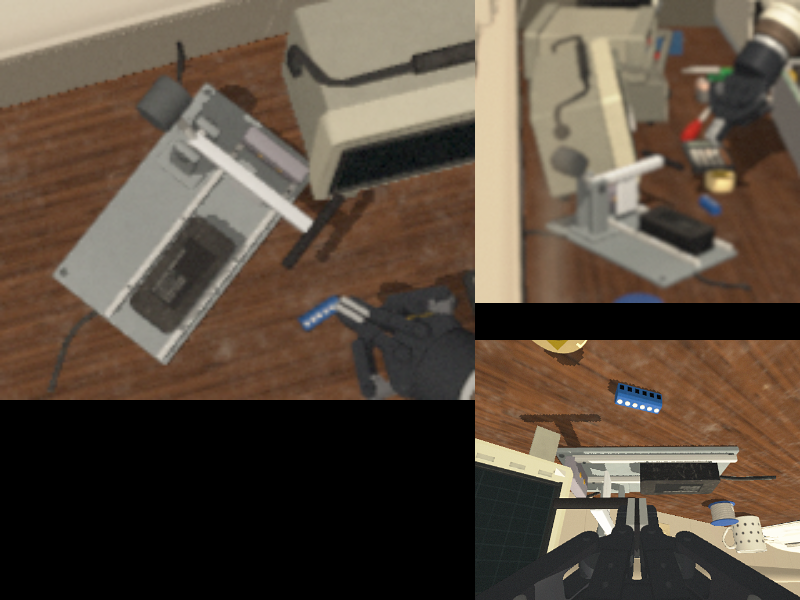

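The wrist view shows the handle bar ahead of the fingers (row 503, columns 553–647), with the fingertips at column 637, so they are lined up with its free half. Slide under it now.

Request:
play_rows(
  increments=[
    [[4, -5, 15], [0, 0, 0], 1],
    [[4, -5, 30], [0, 0, 0], 1],
    [[4, -5, 45], [0, 0, 0], 1],
    [[4, -5, 60], [0, 0, 0], 1],
    [[4, -5, 75], [0, 0, 0], 1],
    [[4, -5, 90], [0, 0, 0], 1],
    [[4, -5, 90], [0, 0, 0], 1],
    [[4, -5, 90], [0, 0, 0], 1],
  ],
)

```text
time: 3.35
ee_pos: [0.4435, -0.0241, 0.0602]
tcp_rot: [-180.0, 45.1, -129.1]
wrist_force: [0.7, 0.1, 0.5]
opening: -0.0002
grasp_force: 0.0
```

Run:
```python
from h import *
for th in (0,.2,.4,.6,.8,1.0,1.1):
    n=np.array([.707,.707]);a=np.array([.707,-.707])
    p=np.array([70-145*np.cos(th),88+145*np.sin(th)])-17*n+8*a
    print(th); go(bay(p[0],36,p[1]),LIFT)
w,d=cam('wrist'); t,_=cam('top'); s,_=cam('side')
t=cv2.resize(t[130:290,240:430],(475,400)); s=cv2.resize(s[110:250,190:340],(325,303))
o=np.zeros((600,800,3),np.uint8); o[:400,:475]=t; o[:303,475:]=s; o[340:600,475:800]=cv2.resize(w,(325,260))
cv2.imwrite('pics/m2.png',o[:,:,::-1])
```

```text
0
shift [-15.    0.9   0.7] turn [0.01 0.1  0.03] bay [-92.4  35.1  60.2] q [-27.7 -21.8 -43.8  56.8  44.  -74.1] t 3.35 [0.7 0.1 0.5]
0.2
shift [-37.4   0.9 -17.6] turn [0.01 0.1  0.03] bay [-92.4  35.1  60.2] q [-27.7 -21.8 -43.8  56.8  44.  -74.1] t 3.35 [0.7 0.1 0.5]
0.4
shift [-63.1   0.9 -31.1] turn [0.01 0.1  0.03] bay [-92.4  35.1  60.2] q [-27.7 -21.8 -43.8  56.8  44.  -74.1] t 3.35 [0.7 0.1 0.5]
0.6
shift [-90.9   0.9 -39.2] turn [0.01 0.1  0.03] bay [-92.4  35.1  60.2] q [-27.7 -21.8 -43.8  56.8  44.  -74.1] t 3.35 [0.7 0.1 0.5]
0.8
shift [-119.7    0.9  -41.6] turn [0.01 0.1  0.03] bay [-92.4  35.1  60.2] q [-27.7 -21.8 -43.8  56.8  44.  -74.1] t 3.35 [0.7 0.1 0.5]
1.0
shift [-148.5    0.9  -38.2] turn [0.01 0.1  0.03] bay [-92.4  35.1  60.2] q [-27.7 -21.8 -43.8  56.8  44.  -74.1] t 3.35 [0.7 0.1 0.5]
1.1
shift [-162.5    0.9  -34.4] turn [0.01 0.1  0.03] bay [-92.4  35.1  60.2] q [-27.7 -21.8 -43.8  56.8  44.  -74.1] t 3.35 [0.7 0.1 0.5]
```

View pics/m2.png

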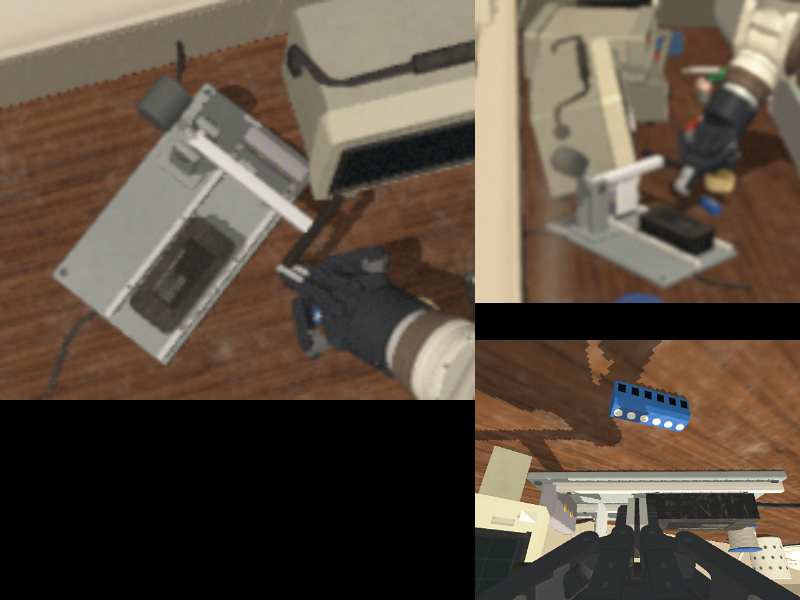

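The top view puts the fingertips near the handle's +y end, around (290,270). I'll shift 8 mm toward the arm before lifting so there is firm overlap.

Request:
play_rows(
  increments=[
    [[0, -8, 0], [0, 0, 0], 1],
    [[0, -8, 0], [0, 0, 0], 1],
    [[-8, -8, 0], [0, 0, 0], 1],
    [[-15, -8, 0], [0, 0, 0], 1],
    [[-20, -8, -4], [0, 0, 0], 1],
    [[-26, -8, -8], [0, 0, 0], 1],
    [[-31, -8, -13], [0, 0, 0], 1],
    [[-37, -8, -17], [0, 0, 0], 1],
    [[-37, -8, -17], [0, 0, 0], 1],
  ],
)

```text
time: 4.4
ee_pos: [0.4588, -0.0179, 0.0983]
tcp_rot: [-180.0, 45.1, -129.1]
wrist_force: [-1.1, -2.0, -1.0]
opening: 0.0002
grasp_force: 1.1
```

Run:
```python
from h import *
go(bay(-9,27,204),LIFT)
w,d=cam('wrist'); t,_=cam('top'); s,_=cam('side')
t=cv2.resize(t[130:290,240:430],(475,400)); s=cv2.resize(s[110:250,190:340],(325,303))
o=np.zeros((600,800,3),np.uint8); o[:400,:475]=t; o[:303,475:]=s; o[340:600,475:800]=cv2.resize(w,(325,260))
cv2.imwrite('pics/m3.png',o[:,:,::-1])
```

```text
shift [-123.6   -0.2  -25.7] turn [-0.01  0.11  0.02] bay [-78.   27.1  98.3] q [-25.8 -22.5 -40.   59.5  43.6 -71.5] t 4.4 [-1.1 -2.  -1. ]
```

View pics/m3.png

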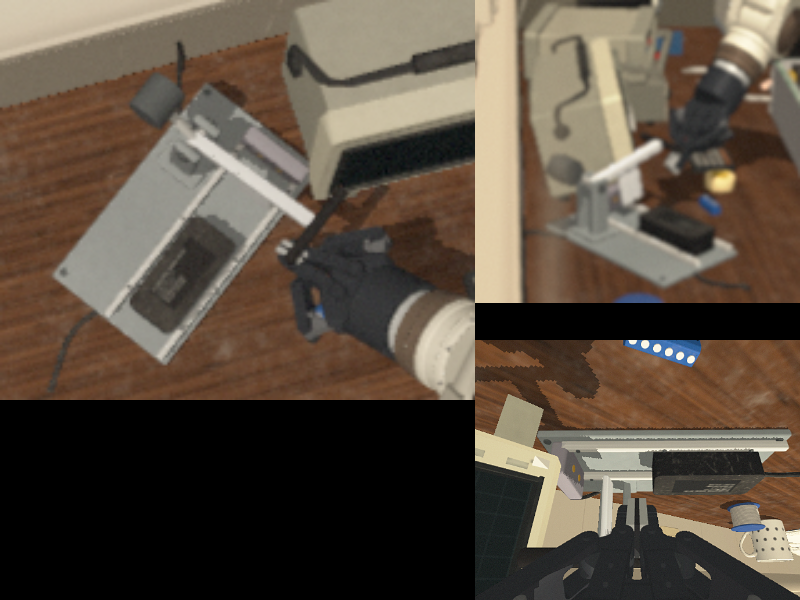

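The side view shows the arm risen to about 0.2 rad, and the top view shows the handle resting across the fingers. Carry on along the arc.

Request:
play_rows(
  increments=[
    [[-6, 0, -4], [0, 0, 0], 1],
    [[-12, 0, -7], [0, 0, 0], 1],
    [[-19, 0, -10], [0, 0, 0], 1],
    [[-26, 0, -13], [0, 0, 0], 1],
    [[-33, 0, -16], [0, 0, 0], 1],
    [[-40, 0, -18], [0, 0, 0], 1],
    [[-47, 0, -20], [0, 0, 0], 1],
    [[-54, 0, -22], [0, 0, 0], 1],
    [[-61, 0, -23], [0, 0, 0], 1],
    [[-68, 0, -24], [0, 0, 0], 1],
    [[-75, 0, -24], [0, 0, 0], 1],
    [[-82, 0, -24], [0, 0, 0], 1],
    [[-89, 0, -23], [0, 0, 0], 1],
    [[-96, 0, -22], [0, 0, 0], 1],
    [[-103, 0, -21], [0, 0, 0], 1],
    [[-111, 0, -20], [0, 0, 0], 1],
    [[-118, 0, -19], [0, 0, 0], 1],
    [[-118, 0, -19], [0, 0, 0], 1],
    [[-118, 0, -19], [0, 0, 0], 1],
    [[-118, 0, -19], [0, 0, 0], 1],
  ],
)

```text
time: 6.55
ee_pos: [0.5022, 0.036, 0.1936]
tcp_rot: [179.9, 45.1, -129.2]
wrist_force: [-1.1, 0.2, 0.6]
opening: -0.0001
grasp_force: 0.0
```

Request:
play_rows(
  increments=[
    [[0, 0, 0], [0, 0, 0], 1],
    [[0, 0, 0], [0, 0, 0], 1],
    [[0, 0, 0], [0, 0, 0], 1],
    [[0, 0, 0], [0, 0, 0], 1],
    [[0, 0, 0], [0, 0, 0], 1],
    [[0, 0, 0], [0, 0, 0], 1],
    [[0, 0, 0], [0, 0, 0], 1],
    [[0, 0, 0], [0, 0, 0], 1],
    [[0, 0, 0], [0, 0, 0], 1],
    [[0, 0, 0], [0, 0, 0], 1],
  ],
)

```text
time: 7.55
ee_pos: [0.5024, 0.0361, 0.1939]
tcp_rot: [179.9, 45.1, -129.2]
wrist_force: [-0.1, 0.8, -0.0]
opening: 0.0003
grasp_force: 0.0
```

Run:
```python
from h import *
go(bay(-100,60,260),LIFT)
w,d=cam('wrist'); t,_=cam('top'); s,_=cam('side')
t=cv2.resize(t[130:290,240:430],(475,400)); s=cv2.resize(s[110:250,190:340],(325,303))
o=np.zeros((600,800,3),np.uint8); o[:400,:475]=t; o[:303,475:]=s; o[340:600,475:800]=cv2.resize(w,(325,260))
cv2.imwrite('pics/m4.png',o[:,:,::-1])
```

```text
shift [  17.8   32.7 -111.4] turn [ 0.04  0.07 -0.07] bay [ -8.6  27.3 193.9] q [-16.  -24.3 -31.2  61.7  40.7 -58.9] t 7.55 [-0.1  0.8 -0. ]
```

View pics/m4.png

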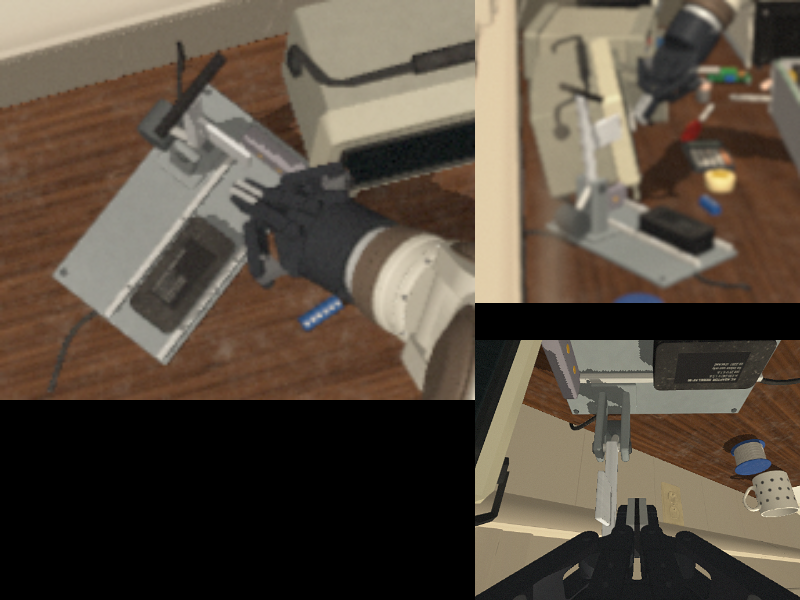

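The barrier is up at its stop: in the side view the arm is upright, and in the top view the handle is over the posts at (190,95). Back out, then go behind the brick.

Request:
play_rows(
  increments=[
    [[0, 0, -40], [0, 0, 0], 1],
    [[5, 10, -80], [0, 0, 0], 1],
    [[18, 33, -111], [0, 0, 0], 1],
    [[18, 33, -111], [0, 0, 0], 1],
    [[18, 33, -111], [0, 0, 0], 1],
  ],
)

```text
time: 8.2
ee_pos: [0.4194, -0.0146, 0.26]
tcp_rot: [-180.0, 45.1, -129.2]
wrist_force: [0.5, -0.1, -0.5]
opening: -0.0001
grasp_force: 0.0
```

Run:
```python
from h import *
z=np.array([0,0,-1.])
for y in (bx,-bx,by,-by): go(bay(0,205,180),np.c_[np.cross(y,z),y,z])
```

```text
shift [-13.9 145.5 127.3] turn [35.19 35.28 84.8 ] bay [-100.3   59.7  260. ] q [-28.1 -28.9 -26.1  81.9  44.  -74.5] t 8.2 [ 0.5 -0.1 -0.5]
shift [-13.9 145.5 127.3] turn [-35.29  35.21 -85.  ] bay [-100.3   59.7  260. ] q [-28.1 -28.9 -26.1  81.9  44.  -74.5] t 8.2 [ 0.5 -0.1 -0.5]
shift [-13.9 145.5 127.3] turn [-0.05 45.09 -0.1 ] bay [-100.3   59.7  260. ] q [-28.1 -28.9 -26.1  81.9  44.  -74.5] t 8.2 [ 0.5 -0.1 -0.5]
shift [-13.9 145.5 127.3] turn [6.8970e+01 8.0000e-02 1.6616e+02] bay [-100.3   59.7  260. ] q [-28.1 -28.9 -26.1  81.9  44.  -74.5] t 8.2 [ 0.5 -0.1 -0.5]
```

Request:
play_rows(
  increments=[
    [[-14, 145, 127], [-35.3, 35.2, -85], 1],
    [[-14, 145, 127], [-35.3, 35.2, -85], 1],
    [[-14, 145, 127], [-35.3, 35.2, -85], 1],
    [[-14, 145, 127], [-35.3, 35.2, -85], 1],
    [[-14, 145, 127], [-35.3, 35.2, -85], 1],
    [[-14, 145, 127], [-35.3, 35.2, -85], 1],
    [[-14, 145, 127], [-35.3, 35.2, -85], 1],
    [[-14, 145, 127], [-35.3, 35.2, -85], 1],
    [[-14, 145, 127], [-35.3, 35.2, -85], 1],
    [[-14, 145, 127], [-35.3, 35.2, -85], 1],
    [[-14, 145, 127], [-35.3, 35.2, -85], 1],
    [[-14, 145, 127], [-35.3, 35.2, -85], 1],
    [[-14, 145, 127], [-35.3, 35.2, -85], 1],
    [[-14, 145, 127], [-35.3, 35.2, -85], 1],
  ],
)

```text
time: 9.6
ee_pos: [0.3696, 0.1557, 0.1793]
tcp_rot: [180.0, 0.2, -39.0]
wrist_force: [-0.1, 0.5, 0.3]
opening: -0.0
grasp_force: 0.0
```

Run:
```python
from h import *
z=np.array([0,0,-1.]); y=-bx
go(bay(-2,192,35),np.c_[np.cross(y,z),y,z])
o=telemetry.get_obs(); w,d=cam('wrist','w5.png')
c=calibration('wrist'); f=210/np.tan(np.radians(c['vertical_fov'])/2); R0=Ro.from_euler('xyz',o['tcp_rot'],degrees=True).as_matrix(); H=np.array(c['hand_eye'])
v,u=np.mgrid[0:420:2,0:560:2]; D=d[::2,::2]; m=D>0
P=np.stack([(u-c['cx'])/f*D,(v-c['cy'])/f*D,D],-1)[m]
W=(P@H[:3,:3].T+H[:3,3])@R0.T+o['ee_pos']; B=np.array([tobay(p) for p in W])
s=B[(abs(B[:,2]-42)<3)&(abs(B[:,0])<45)&(B[:,1]<190)&(B[:,1]>20)]; print('brick top',len(s),np.percentile(s,[1,99],axis=0).round(1),np.median(s[:,2]))
r=B[(abs(B[:,2]-18)<2)&(abs(B[:,0])<45)&(B[:,1]<188)&(B[:,1]>60)]
for sg in(-1,1):
  q=r[r[:,0]*sg>20]; print(sg,len(q),np.percentile(q[:,0],[3,97]) if len(q) else 0)
```

```text
shift [ 14.2   2.5 144.3] turn [0.   0.16 0.05] bay [  0.5 205.9 179.3] q [ 2.280e+01 -1.630e+01 -1.740e+01  8.900e+01  1.000e-01 -1.182e+02] t 9.6 [-0.1  0.5  0.3]
brick top 2732 [[-29.1  71.7  40.9]
 [ 24.7 159.2  44.2]] 42.59459316691938
-1 357 [-39.10150319 -32.34888614]
1 370 [29.7198002  36.29825696]
```

View pics/w5.png

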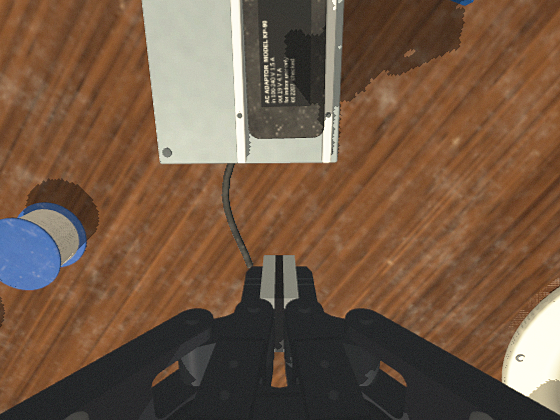

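The wrist view shows the brick in its lane with its rear edge at row 137 (bay y about 160), and the lane centre within 2 mm of the tool's line. Descend and start pushing.

Request:
play_rows(
  increments=[
    [[14, 2, 40], [0, 0, 0], 1],
    [[14, 2, 80], [0, 0, 0], 1],
    [[14, 2, 115], [0, 0, 0], 1],
    [[14, 2, 135], [0, 0, 0], 1],
    [[14, 2, 145], [0, 0, 0], 1],
    [[14, 2, 145], [0, 0, 0], 1],
    [[18, 2, 145], [0, 0, 0], 1],
    [[22, 2, 145], [0, 0, 0], 1],
    [[26, 2, 145], [0, 0, 0], 1],
    [[30, 2, 145], [0, 0, 0], 1],
    [[33, 2, 145], [0, 0, 0], 1],
    [[36, 2, 145], [0, 0, 0], 1],
    [[39, 2, 145], [0, 0, 0], 1],
    [[42, 2, 145], [0, 0, 0], 1],
    [[45, 2, 145], [0, 0, 0], 1],
    [[48, 2, 145], [0, 0, 0], 1],
    [[51, 2, 145], [0, 0, 0], 1],
    [[54, 2, 145], [0, 0, 0], 1],
  ],
)

```text
time: 11.45
ee_pos: [0.4098, 0.12, 0.0352]
tcp_rot: [-180.0, 0.2, -39.0]
wrist_force: [-4.7, 3.3, 5.4]
opening: 0.0004
grasp_force: 3.3
```

Run:
```python
from h import *
z=np.array([0,0,-1.]); y=-bx
go(bay(-1,86,35),np.c_[np.cross(y,z),y,z])
```

```text
shift [66.1 -0.7 -0. ] turn [-0.02  0.19  0.13] bay [ -1.8 152.1  35.2] q [  16.2  -10.5  -28.7   71.9    0.2 -124.8] t 11.45 [-4.7  3.3  5.4]
```

Request:
play_rows(
  increments=[
    [[3, 0, 0], [0, 0, 0], 1],
    [[6, 0, 0], [0, 0, 0], 1],
    [[9, 0, 0], [0, 0, 0], 1],
    [[12, 0, 0], [0, 0, 0], 1],
    [[15, 0, 0], [0, 0, 0], 1],
  ],
)

```text
time: 11.95
ee_pos: [0.4215, 0.1106, 0.0352]
tcp_rot: [-180.0, 0.2, -39.0]
wrist_force: [-4.8, 5.0, 5.6]
opening: 0.0003
grasp_force: 3.4
```

Run:
```python
from h import *
z=np.array([0,0,-1.]); y=-bx
go(bay(-1,86,35),np.c_[np.cross(y,z),y,z])
w,d=cam('wrist','w6.png'); t,_=cam('top'); s,_=cam('side')
t=cv2.resize(t[130:290,240:430],(475,400)); s=cv2.resize(s[110:250,190:340],(325,303))
o=np.zeros((600,800,3),np.uint8); o[:400,:475]=t; o[:303,475:]=s; o[340:600,475:800]=cv2.resize(w,(325,260))
cv2.imwrite('pics/m6.png',o[:,:,::-1])
```

```text
shift [51.1 -0.7 -0. ] turn [-0.02  0.2   0.12] bay [ -1.8 137.1  35.2] q [  14.6   -9.2  -27.6   71.7    0.2 -126.4] t 11.95 [-4.8  5.   5.6]
```

View pics/m6.png

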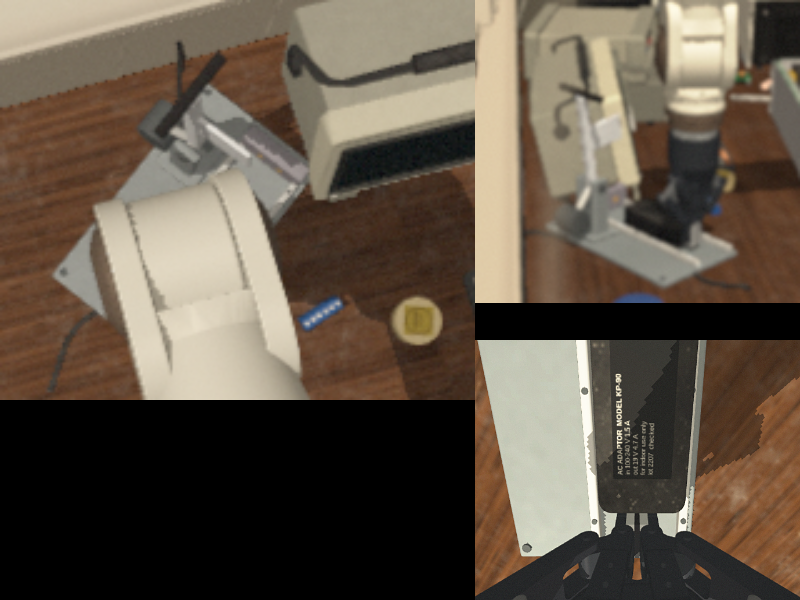

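The wrist view shows the fingers centred on the brick's rear, with the brick moving straight. The white wrist body would come near the raised gate plate at the end of the push, so I'll back off, lean the tool 15° away from the barrier, and continue.

Request:
play_rows(
  increments=[
    [[-12, 0, 0], [0, 0, 0], 1],
    [[-12, 0, 0], [0, 8, 0], 1],
    [[-12, 0, 0], [0, 15, 0], 1],
    [[-12, 0, 0], [0, 15, 0], 1],
    [[-8, 0, 0], [0, 15, 0], 1],
    [[-4, 0, 0], [0, 15, 0], 1],
    [[0, 0, 0], [0, 15, 0], 1],
    [[4, 0, 0], [0, 15, 0], 1],
    [[8, 0, 0], [0, 15, 0], 1],
    [[12, 0, 0], [0, 15, 0], 1],
    [[16, 0, 0], [0, 15, 0], 1],
    [[20, 0, 0], [0, 15, 0], 1],
    [[24, 0, 0], [0, 15, 0], 1],
    [[28, 0, 0], [0, 15, 0], 1],
    [[31, 0, 0], [0, 15, 0], 1],
    [[34, 0, 0], [0, 15, 0], 1],
    [[36, 0, 0], [0, 15, 0], 1],
  ],
)

```text
time: 13.8
ee_pos: [0.4502, 0.0871, 0.035]
tcp_rot: [-180.0, -14.8, -39.1]
wrist_force: [-5.1, 5.0, 5.1]
opening: -0.0002
grasp_force: 3.4
```

Run:
```python
from h import *
go(bay(-1,90,35),np.eye(3)); o=telemetry.get_obs(); print('F bay',o['wrist_force']@bx,o['wrist_force']@by)
```

```text
shift [ 9.7 -0.8  2.5] turn [-163.79   58.1   -21.24] bay [ -1.8 100.   35. ] q [  18.1  -14.5  -33.2   63.2  -12.4 -123.7] t 13.8 [-5.1  5.   5.1]
F bay 0.6949770820506185 7.12285086717174
```

Request:
play_rows(
  increments=[
    [[1.9, 0, 0.5], [0, 0, 0], 1],
    [[3.9, 0, 1.0], [0, 0, 0], 1],
    [[5.8, 0, 1.6], [0, 0, 0], 1],
    [[6.8, 0, 1.8], [0, 0, 0], 1],
    [[7.7, 0, 2.1], [0, 0, 0], 1],
  ],
)

```text
time: 14.3
ee_pos: [0.4564, 0.0822, 0.0349]
tcp_rot: [-180.0, -14.8, -39.1]
wrist_force: [-5.3, 4.1, 5.9]
opening: -0.0
grasp_force: 3.8
```

Request:
play_rows(
  increments=[
    [[1, 0, 0.26], [0, 0, 0], 1],
    [[1.9, 0, 0.5], [0, 0, 0], 1],
  ],
)

```text
time: 14.5
ee_pos: [0.4579, 0.081, 0.035]
tcp_rot: [-180.0, -14.8, -39.1]
wrist_force: [-5.3, 4.9, 5.6]
opening: -0.0002
grasp_force: 3.6
```

Request:
play_rows(
  increments=[
    [[1, 0, 0.26], [0, 0, 0], 1],
    [[1.9, 0, 0.5], [0, 0, 0], 1],
  ],
)

```text
time: 14.7
ee_pos: [0.4594, 0.0797, 0.035]
tcp_rot: [-180.0, -14.8, -39.1]
wrist_force: [-5.4, 4.2, 5.6]
opening: -0.0004
grasp_force: 3.5
```

Request:
play_rows(
  increments=[
    [[1, 0, 0.26], [0, 0, 0], 1],
    [[1.9, 0, 0.5], [0, 0, 0], 1],
  ],
)

```text
time: 14.9
ee_pos: [0.4609, 0.0785, 0.035]
tcp_rot: [-180.0, -14.8, -39.1]
wrist_force: [-5.2, 4.4, 5.4]
opening: 0.0001
grasp_force: 3.5
```

Request:
play_rows(
  increments=[
    [[1, 0, 0.26], [0, 0, 0], 1],
    [[1.9, 0, 0.5], [0, 0, 0], 1],
  ],
)

```text
time: 15.1
ee_pos: [0.4618, 0.0778, 0.0349]
tcp_rot: [-180.0, -14.7, -39.0]
wrist_force: [-15.1, 10.2, 12.0]
opening: 0.0001
grasp_force: 9.3
```

Request:
play_rows(
  increments=[
    [[1, 0, 0.26], [0, 0, 0], 1],
    [[1.9, 0, 0.5], [0, 0, 0], 1],
  ],
)

```text
time: 15.3
ee_pos: [0.4621, 0.0775, 0.0349]
tcp_rot: [-180.0, -14.4, -38.9]
wrist_force: [-27.7, 18.6, 20.8]
opening: 0.0001
grasp_force: 16.5
```

The force rises sharply and motion stops, so the brick is home. Back off and rise clear, then check.

Request:
play_rows(
  increments=[
    [[-4, 0, -1], [0, 0, 0], 1],
    [[-15, 0, -4], [0, 0, 0], 1],
    [[-40, 0, -12], [0, 0, 0], 1],
    [[-70, 0, -40], [0, 0, 0], 1],
    [[-100, 0, -90], [0, 0, 0], 1],
    [[-120, 0, -140], [0, 0, 0], 1],
    [[-120, 0, -180], [0, 0, 0], 1],
    [[-120, 0, -180], [0, 0, 0], 1],
    [[-120, 0, -180], [0, 0, 0], 1],
  ],
)

```text
time: 16.2
ee_pos: [0.3379, 0.179, 0.1789]
tcp_rot: [-179.9, -14.9, -39.0]
wrist_force: [0.1, 0.2, 0.3]
opening: 0.0002
grasp_force: 0.0
```

Run:
```python
from h import *
o=telemetry.get_obs(); w,d=cam('wrist','w7.png')
print(tobay(o['ee_pos']),o['time'],o['wrist_force'])
c=calibration('wrist'); f=210/np.tan(np.radians(c['vertical_fov'])/2); R0=Ro.from_euler('xyz',o['tcp_rot'],degrees=True).as_matrix(); H=np.array(c['hand_eye'])
v,u=np.mgrid[0:420:2,0:560:2]; D=d[::2,::2]; m=D>0
P=np.stack([(u-c['cx'])/f*D,(v-c['cy'])/f*D,D],-1)[m]
W=(P@H[:3,:3].T+H[:3,3])@R0.T+o['ee_pos']; B=np.array([tobay(p) for p in W])
for lo,hi in((38.5,42.9),(43.5,47)):
  s=B[(B[:,2]>lo)&(B[:,2]<hi)&(abs(B[:,0])<20)&(B[:,1]<150)&(B[:,1]>-80)]; print(len(s),np.percentile(s,[1,99],axis=0).round(1) if len(s) else 0)
t,_=cam('top'); s,_=cam('side')
t=cv2.resize(t[130:290,240:430],(475,400)); s=cv2.resize(s[110:250,190:340],(325,303))
o=np.zeros((600,800,3),np.uint8); o[:400,:475]=t; o[:303,475:]=s; o[340:600,475:800]=cv2.resize(w,(325,260))
cv2.imwrite('pics/m7.png',o[:,:,::-1])
```

```text
[ -1.41613433 245.14821363 178.9039864 ] 16.2 [0.06171288 0.21852408 0.28819776]
202 [[-18.6  59.1  39.9]
 [ 19.4  71.3  42.9]]
9 [[-18.2  60.5  43.5]
 [ 14.6  70.6  44. ]]
```

View pics/m7.png

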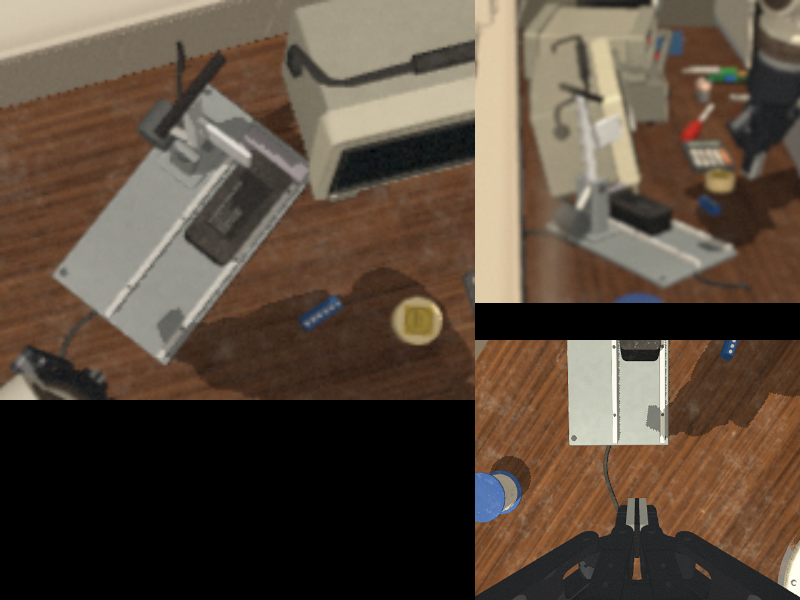

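The brick sits against the stop block, its rear at bay y about 71 mm in a frame that reads about 4 mm low. The barrier is upright, the bystanders are unmoved and the arm is clear.

```bash
python3 -c "
from workcell import workorder
print(workorder.job_done())"
```

```text
the job is handed in; nothing more can be done
None
```

The job is handed in at about 16 s: the barrier is up and holding itself at its stop, the brick was pushed until it stopped hard against the stop block (about 33 N), and the arm is clear with the terminal block, tin and reel in place (the mug was out of the final views).

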